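# Overhang a slotted plate for deburring

## Robot

A 7-joint arm with a two-finger parallel gripper is mounted at the origin on the work surface. World frame = base frame: x ahead of the robot, y to its left, z up, the work surface at z = 0. Lengths are in m, angles in rad, forces in N, time in s.
With the tool pointing down it reaches from about 0.425 to 0.95 m from the base axis. Payload 4.7 kg.
Tool frame: the origin (TCP) lies at the very end of the fingers, on their centre line; the grasp point (between the pads) lies 19 mm behind it; z points along the fingers, y is the line along which they close (so a half turn about z gives the same grasp; the last joint's range is limited). The gripper opens to 87 mm and grips with 3 to 60 N. Pads are 19 mm wide; open, the fingers measure 117 mm over their backs; the gripper's body (75 mm by 190 mm) begins 51 mm behind the grasp point.
Start: joints at [1.215, 0.469, -0.049, 1.532, 0.024, 1.141, -0.082], TCP at [0.217, -0.639, 0.223] pointing down, gripper open.
Joint ranges: [-2.59, 2.59], [-0.33, 1.99], [-1.39, 1.29], [0.1, 2.45], [-1.04, 4.18], [0.21, 1.99], [-2.66, 2.66]. Speed limits (rad/s): [2.57, 2.57, 3.14, 3.14, 3.14, 3.14, 3.14].

## Interface

Orientations are given as a 3x3 rotation matrix whose columns are the frame's x, y, z axes.
In Python, from plant import telemetry, vision, robot gives the robot as it stands. The module is installed in compiled form; this text tells all that it offers.
- The arm moves only by the tool jog_arm, never from a script. Its argument "rows" is one flat list of numbers, 6 for each row, row after row: the shift along the tool's x, y, z in m, then the turn, a rotation vector about the tool's x, y, z in degrees. A call has 1 to 12 rows; each row is the pose to reach, as a shift and turn from the pose commanded when the call began, along the tool's axes at that moment; what a row does not reach only later rows make up. A row lasts 1/10 s, in which the tool goes at most 50 mm and 8.59 degrees, less where a joint would pass 70% of its speed; a pose out of reach is approached as far as the arm can. A call with a gripper value outside its range is refused whole. "claw" is the gripper's target within -1 to 1 (fully open at 1, half-way at 0, shut at -1), set as the call begins (left out, the last holds). The fingers move at their own pace and stop on an object; "newtons" is the grip in N (left out, the last holds). Time passes only in rows, so rows that repeat a pose let the fingers close. It gives the time, the measured TCP pose, the force, the opening and the grip force at its end, in the units of the state.
- telemetry.observe(): the state, without advancing time (a new reading comes with each control period).
- vision.capture(name): name is "scene" or "top" or "wrist"; returns a dict with "frame" (400x640x3 uint8, blue, green, red), "vertical_fov" (degrees; the focal length in pixels is half the picture's height over the tangent of half this angle, whatever the lens; pixels are square), "cx", "cy" (the principal point, pixels), "extrinsics" (4x4, takes a point from world to camera coordinates); the wrist camera has in their place "mount" (4x4, takes a point from camera to tool coordinates, whose origin is the TCP and whose axes are the flange's). Camera axes: x right, y up, looking along -z (the intrinsics and any distortion apply to the point x, -y, -z); pixel columns grow to the right and rows downward; lengths in m; the calibration is good to about 2 mm. A picture is of the moment at which its call begins: read the wrist's pose just before it. There is no depth.
- robot.hand_in(): hands the job in; it is judged then, once.
The state is a dict: "time": time; "joint_positions": joint angles; "joint_vel": joint speeds; "effort": joint torques, N m; "position": TCP position; "orientation": TCP orientation; "contact_force": force on the tool from outside, world axes, zero at the start; "moment": the same for the moment, N m; "grip_width": opening from 0.0 (shut) to 1.0 (fully open); "finger_force": force on a finger pad.
Only numpy, scipy, OpenCV 4.12 (cv2) and the standard library are available. Lean on these libraries where they do the work, as an engineer would, in place of code of your own. Each camera call takes 0.05 s, during which the arm holds its last target. There are 200 camera calls.

## Task

Push the slotted aluminium plate along the dark surface plate with the fingertips until its slotted end sticks out 40 mm beyond the surface plate's far edge, so that the scribed line lies right over the edge and the slots can be deburred. It should end up square to that edge and at rest. Only slide it, keeping it flat without lifting or tipping it, leave everything else where it is, and take the hand clear.

Things in the scene. Friction and masses are not known exactly. Their poses are not given: they have to be found in the camera images.
- surface_plate: Dark steel surface plate (a thick marking-out plate) 300 x 300 x 50 mm, fixed to the table; it does not move when pushed, but stands at a different place and angle each time. Origin: centre of its underside, on the table; its flat top is 50 mm above that. Its x axis points away from the robot towards its far edge, z up.
- far_edge (a point): The middle of the surface plate's far edge (the one farthest from the robot), at the height of its top surface. The edge runs along this point's y axis; its x axis points straight out over the edge, away from the robot.
- slotted_plate: Loose aluminium plate flat on the surface plate, 140 x 90 x 8 mm, 0.2 to 0.4 kg. Two open slots (9 mm wide, 30 mm deep) in its far end; dark line scribed across the top 40 mm from that end. Origin: centre of underside; x along its length to the slotted end; z up. Starts wholly on the surface plate, up to 0.2 rad out of square, in its left or right half, at least 70 mm bare behind it.
- slotted_end (a point): Middle of the slotted end's end face, at the underside of the slotted plate (70 mm from its origin along its x).
- plain_end (a point): Middle of the opposite, straight end face (nearest the robot), at the underside (70 mm from the origin along -x). All of this 90 mm wide, 8 mm tall face is flat and free to push on.
- plain_plate: Shorter aluminium plate without slots, 100 x 90 x 8 mm, loose, lying flat in the other half of the surface plate: leave alone. Origin: centre of its underside; x along its 100 mm length.
- socket: Steel wrench socket standing upright on the surface plate between the halves, near the robot's side, 26 dia x 38 mm tall, loose: leave alone. Origin: centre of its underside.
- filter_can: white oil filter can standing upright, 72 dia x 90 mm tall, loose: leave alone.
- screwdriver: screwdriver lying flat on the table, to the right of the surface plate, loose: leave alone.
- wrench: steel wrench lying flat on the table, far right of the surface plate, loose: leave alone.
- tape_roll: black roll of tape lying flat, 90 dia x 24 mm tall, loose: leave alone.
- grease_jar: grey jar with a black cap standing upright, 60 dia x 70 mm tall, loose: leave alone.
Things that resemble listed ones, but are neither listed nor needed, are in the scene too. What is shaped like the slotted_plate but orange is not meant.

How it is judged:
At the end, for the whole second after the job is handed in: The slotted end overhangs the far edge by 40 mm (within 7 mm), the plate is square to the edge (within 0.09 rad), lies flat on the surface plate and is at rest; no other thing is more than 15 mm from where it began (x of slotted_end in the frame of far_edge between 0.033 and 0.047 m and angle between the x axis of slotted_plate and the x axis of surface_plate, either way round below 0.09 rad and z of slotted_plate in the frame of surface_plate between 0.047 and 0.053 m and angle between slotted_plate's own z axis and vertical below 0.03 rad and linear speed of slotted_plate below 0.005 m/s and angular speed of slotted_plate below 0.05 rad/s and distance of each of plain_plate, socket, filter_can, screwdriver, wrench, tape_roll, grease_jar from where it was at the start of the episode below 0.015 m); the robot touches nothing.
It fails at once if the slotted plate was lifted off the surface plate (more than 5 mm) (z of slotted_plate in the frame of surface_plate above 0.055 m).
It fails at once if the slotted plate was tipped (more than 0.08 rad) or fell off (angle between slotted_plate's own z axis and vertical above 0.08 rad or z of slotted_plate in the frame of surface_plate below 0.04 m).
It fails at once if another thing was moved more than 15 mm or knocked over (distance of any of plain_plate, socket, filter_can, screwdriver, wrench, tape_roll, grease_jar from where it was at the start of the episode above 0.015 m or angle between any of socket, filter_can, grease_jar's own z axis and vertical above 0.3 rad).
It also fails if it takes over 42 s, if anything falls off the work surface, if the arm or the gripper's body presses on something with over 40 N, if the wrist force passes 120 N, or if a joint passes its speed limit or range.

## Working session

There is one attempt and no reset: what is moved stays moved. The work goes in short steps, Python scripts to look and compute and a tool call to move; the robot and the scene stay as the last step left them, time stands still between calls to the robot, and variables do not carry over. Pictures are saved under pics/ and viewed, at most 10 in all, crops included, and the job is handed in when it is done.

Besides the shell and the picture viewer there is one more tool, called after "Emit:" as a command line: name --argument value ..., lists and objects as JSON in quotes. jog_arm: Moves the arm, as the interface text tells. Its arguments: {"type":"object","properties":{"rows":{"type":"array"},"claw":{"type":"number"},"newtons":{"type":"number"}},"required":["rows"]}

```bash
mkdir -p pics
python3 - <<'E'
from plant import telemetry, vision
import cv2, numpy as np, pickle
s=telemetry.observe(); print({k:np.round(v,3).tolist() for k,v in s.items()})
for n in ("scene","top"):
    c=vision.capture(n); pickle.dump(c,open(n+".pkl","wb")); cv2.imwrite(f"pics/{n}0.png",c["frame"])
    print(n,{k:(np.round(v,4).tolist() if k!="frame" else 0) for k,v in c.items() if not isinstance(v,str)}, [k for k in c])
E
```

```text
{'time': 0.0, 'joint_positions': [1.215, 0.469, -0.049, 1.534, 0.024, 1.141, -0.082], 'joint_vel': [0.0, 0.001, 0.001, 0.0, -0.001, 0.002, 0.001], 'effort': [0.0, -50.797, -0.081, -23.616, -0.061, 0.038, 0.0], 'position': [0.216, -0.639, 0.222], 'orientation': [[0.947, 0.321, -0.001], [0.321, -0.947, 0.002], [-0.0, -0.002, -1.0]], 'contact_force': [-0.957, -0.426, 0.152], 'moment': [-0.012, 0.026, -0.016], 'finger_force': 0.0, 'grip_width': 0.999}
scene {'frame': 0, 'vertical_fov': 48.4032, 'cx': 320.1714, 'cy': 201.4442, 'extrinsics': [[0.6185, 0.7855, -0.0193, -0.3018], [-0.549, 0.4496, 0.7046, 0.2018], [0.5622, -0.4252, 0.7094, -1.4249], [0.0, 0.0, 0.0, 1.0]]} ['frame', 'vertical_fov', 'cx', 'cy', 'extrinsics']
top {'frame': 0, 'vertical_fov': 47.4671, 'cx': 324.0169, 'cy': 206.1289, 'extrinsics': [[-0.0125, -0.9998, 0.0125, -0.0041], [0.9813, -0.0099, 0.1924, -0.4656], [-0.1922, 0.0147, 0.9812, -1.0954], [0.0, 0.0, 0.0, 1.0]]} ['frame', 'vertical_fov', 'cx', 'cy', 'extrinsics']
```

View pics/top0.png

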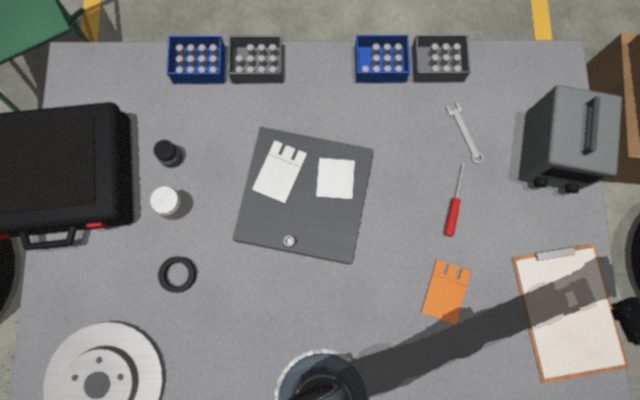

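View pics/scene0.png

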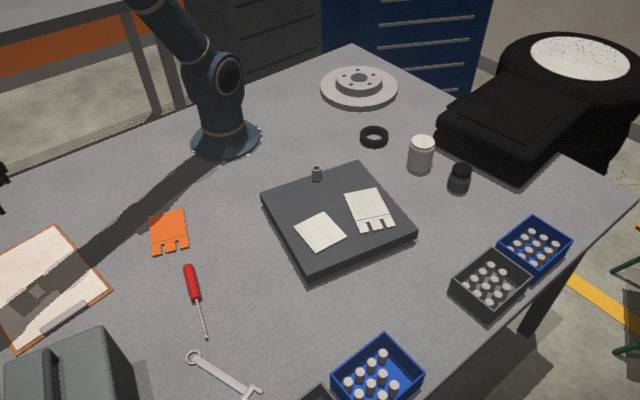

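The top view shows three plates. The white one with slots is at (280,170) on the dark plate and fits the description. The white one at (336,178) has no slots, so it is plain_plate. The one at (446,290) is orange, a decoy lying on the table. The socket is at (290,241). The scene view agrees, with the slotted plate at (370,210).

```bash
cat > h.py <<'E'
import numpy as np, cv2
def ray(c,px,z,E=None):
    px=np.atleast_2d(np.asarray(px,float)); f=200/np.tan(np.radians(c["vertical_fov"]/2))
    E=c["extrinsics"] if E is None else E
    R,t=E[:3,:3],E[:3,3]; C=-R.T@t
    d=np.c_[(px[:,0]-c["cx"])/f,-(px[:,1]-c["cy"])/f,-np.ones(len(px))]@R
    return (C+d*((z-C[2])/d[:,2])[:,None])[:,:2]
def mask(c,lo,hi,roi):
    g=cv2.cvtColor(c["frame"],cv2.COLOR_BGR2GRAY); m=np.zeros_like(g); x0,y0,x1,y1=roi
    m[y0:y1,x0:x1]=cv2.inRange(g,lo,hi)[y0:y1,x0:x1]; return m
def blobs(m,amin):
    return [k for k in cv2.findContours(m,cv2.RETR_EXTERNAL,cv2.CHAIN_APPROX_NONE)[0] if cv2.contourArea(k)>amin]
def rect(c,k,z,E=None):   # contour -> world rectangle on plane z
    w=ray(c,k[:,0,:],z,E); r=cv2.minAreaRect((w*1000).astype(np.float32))
    return np.array(r[0])/1000, r[1], r[2], cv2.boxPoints(r)/1000
E
python3 - <<'E'
import pickle,numpy as np,cv2
from h import *
c=pickle.load(open("top.pkl","rb")); E=c["extrinsics"]; print("cam",-E[:3,:3].T@E[:3,3])
g=cv2.cvtColor(c["frame"],cv2.COLOR_BGR2GRAY); print(g[170,225:400:5],g[100:290:5,300])
for lo,hi,z,amin,nm in ((0,95,.05,5000,"surf"),(150,255,.058,700,"plates")):
    for k in blobs(mask(c,lo,hi,(215,110,395,285)),amin):
        p,s,a,b=rect(c,cv2.convexHull(k),z); print(nm,p.round(4),np.round(s,1),round(a,2),b.round(4).tolist())
        print(' hull',[ (q.round(3).tolist()) for q in ray(c,cv2.approxPolyDP(cv2.convexHull(k),4,True)[:,0],z)])
print("socket top",ray(c,(289.5,240),.088))
cv2.imwrite("pics/crop.png",cv2.resize(c["frame"][115:275,220:460],None,fx=3,fy=3,interpolation=cv2.INTER_CUBIC))
E
```

```text
cam [0.246211   0.00735897 1.16446953]
[155 152 150 156 150 106 102 170 226 225 224 223 222 226 225 121 102 101
 102 228 228 228 227 227 227 224 109 103  99 118 156 151 151 151 154] [151 149 150 154 156 152 149 106  98 100 157 225 225 217 121 102 104 102
 105 108 107 104 108 105 109 107 108 108 109 111 106 130 152 147 149 153
 149 152]
plates [0.4944 0.0391] [462.4 444.5] 89.59 [[0.2705000042915344, -0.19050000607967377], [0.7149999737739563, -0.19370000064373016], [0.7182999849319458, 0.2687000036239624], [0.27379998564720154, 0.2718999981880188]]
 hull [[0.715, -0.194], [0.271, -0.175], [0.278, 0.254], [0.718, 0.269]]
socket top [[0.37596864 0.07423928]]
```

View pics/crop.png

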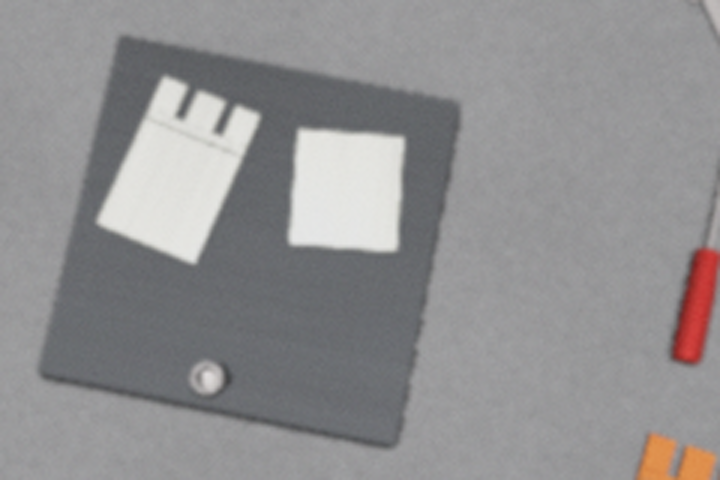

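The crop confirms the slotted plate: its two slots and scribed line are at crop (200,100), and the plain plate is at (347,190). Now I'll fix the thresholds and measure.

```bash
cat > m.py <<'E'
from h import *
def line(w): # total LSQ line fit
    v=cv2.fitLine((w*1000).astype(np.float32),cv2.DIST_HUBER,0,.01,.01).ravel(); return v[2:]/1000,v[:2]
def measure(c,roi_s,roi_p,E=None,v=True):
    out={}
    m=mask(c,0,128,roi_s)|mask(c,175,255,roi_s); m=cv2.morphologyEx(m,cv2.MORPH_OPEN,np.ones((5,5)))
    k=max(blobs(m,3000),key=cv2.contourArea); p,s,a,b=rect(c,cv2.convexHull(k),.05,E); out["surf"]=(p,s,b)
    out["surfhull"]=ray(c,cv2.approxPolyDP(cv2.convexHull(k),4,True)[:,0],.05,E)
    out["plates"]=[rect(c,cv2.convexHull(k),.058,E) for k in blobs(mask(c,170,255,roi_p),700)]
    return out
E
python3 - <<'E'
import pickle
from m import *
for n,rs,rp in (("top",(215,110,395,285),(240,130,360,210)),("scene",(250,150,425,290),(285,180,405,258))):
    c=pickle.load(open(n+".pkl","rb")); o=measure(c,rs,rp); print(n)
    p,s,b=o["surf"]; print(" surf",p.round(4),np.round(s,1),b.round(4).tolist(),"\n  hull",o["surfhull"].round(3).tolist())
    for p,s,a,b in o["plates"]: print(" pl",p.round(4),np.round(s,1),round(a,1),b.round(4).tolist())
E
```

```text
top
 surf [0.4969 0.039 ] [303.2 304.2] [[0.3160000145435333, -0.07670000195503235], [0.613099992275238, -0.14149999618530273], [0.6777999997138977, 0.15479999780654907], [0.3806000053882599, 0.21960000693798065]] 
  hull [[0.674, 0.153], [0.613, -0.134], [0.32, -0.071], [0.382, 0.215]]
 pl [ 0.5353 -0.038 ] [ 90.6 100.5] 84.9 [[0.4812000095844269, -0.0786999985575676], [0.5813000202178955, -0.08760000020265579], [0.5892999768257141, 0.0027000000700354576], [0.48919999599456787, 0.011599999852478504]]
 pl [0.5544 0.1024] [ 90.6 139.8] 66.5 [[0.4722000062465668, 0.08869999647140503], [0.6003999710083008, 0.032999999821186066], [0.6365000009536743, 0.1160999983549118], [0.5083000063896179, 0.17180000245571136]]
scene
 surf [0.5132 0.0269] [318.9 349.1] [[0.30889999866485596, -0.09210000187158585], [0.6500999927520752, -0.16580000519752502], [0.7174999713897705, 0.14589999616146088], [0.37630000710487366, 0.21960000693798065]] 
  hull [[0.394, 0.215], [0.675, 0.155], [0.707, 0.11], [0.644, -0.16], [0.432, -0.118], [0.326, -0.074]]
 pl [ 0.5376 -0.0394] [88.6 99.5] 85.2 [[0.48429998755455017, -0.07940000295639038], [0.5834000110626221, -0.08780000358819962], [0.5907999873161316, 0.0005000000237487257], [0.4916999936103821, 0.008899999782443047]]
 pl [0.5572 0.1008] [ 88.4 138.3] 66.4 [[0.47609999775886536, 0.08799999952316284], [0.6029000282287598, 0.03269999846816063], [0.6383000016212463, 0.1137000024318695], [0.5115000009536743, 0.16899999976158142]]
```

Both views agree: the surface plate is at (0.497, 0.039) with yaw -12.3°, and the slotted plate is at (0.554, 0.102) with yaw -23.5°. The sizes match the given ones. I'll use the two fingertips, half open, as a straight fence on the plain end.

Emit:
jog_arm --rows '[0.365,-0.287,0,0,0,31,0.365,-0.287,0,0,0,31,0.365,-0.287,0,0,0,31,0.365,-0.287,0,0,0,31,0.365,-0.287,0,0,0,31,0.365,-0.287,0,0,0,31,0.365,-0.287,0,0,0,31,0.365,-0.287,0,0,0,31,0.365,-0.287,0,0,0,31,0.365,-0.287,0,0,0,31,0.365,-0.287,0,0,0,31,0.365,-0.287,0,0,0,31]' --claw 0

```text
time: 1.3
position: [0.4693, -0.2516, 0.2222]
orientation: [[0.977, -0.214, -0.001], [-0.214, -0.977, -0.001], [-0.001, 0.001, -1.0]]
contact_force: [0.0, 0.4, -0.9]
grip_width: 0.499
finger_force: 0.0
```

Emit:
jog_arm --rows '[-0.097,-0.368,0,0,0,0,-0.097,-0.368,0,0,0,0,-0.097,-0.368,0,0,0,0,-0.097,-0.368,0,0,0,0,-0.097,-0.368,0,0,0,0,-0.097,-0.368,0,0,0,0,-0.097,-0.368,0,0,0,0,-0.097,-0.368,0,0,0,0,-0.097,-0.368,0.08,0,0,0,-0.097,-0.368,0.08,0,0,0,-0.097,-0.368,0.08,0,0,0,-0.097,-0.368,0.08,0,0,0]'

```text
time: 2.5
position: [0.4545, 0.1282, 0.1429]
orientation: [[0.976, -0.216, -0.0], [-0.216, -0.976, -0.001], [0.0, 0.001, -1.0]]
contact_force: [0.6, -0.2, 0.3]
grip_width: 0.498
finger_force: 0.0
```

Run:
```python
from plant import telemetry, vision
import cv2, numpy as np
s=telemetry.observe(); print(s["position"],s["orientation"])
c=vision.capture("wrist"); d=vision.capture("top")
print(c["mount"].round(3).tolist(),c["vertical_fov"])
cv2.imwrite("pics/w1.png",np.hstack([c["frame"],d["frame"][100:300,180:420].repeat(2,0).repeat(2,1)])[:, :1120][::1,::1]); 
im=cv2.imread("pics/w1.png"); cv2.imwrite("pics/w1s.png",cv2.resize(im,(800,286)))
```

```text
[0.45450962 0.12817753 0.14285731] [[ 9.76425560e-01 -2.15854381e-01 -1.13585213e-04]
 [-2.15854411e-01 -9.76425412e-01 -5.37535890e-04]
 [ 5.12198858e-06  5.49381651e-04 -9.99999849e-01]]
[[-0.0, 0.968, 0.252, 0.068], [1.0, -0.0, 0.0, 0.001], [0.0, 0.252, -0.968, -0.163], [0.0, 0.0, 0.0, 1.0]] 67.1854227979789
```

View pics/w1s.png

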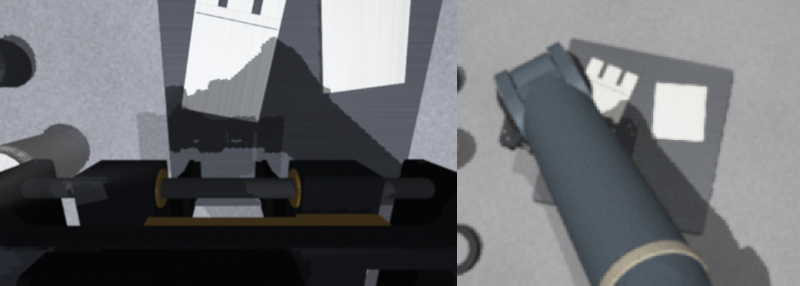

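The wrist view shows the slotted plate's plain end straight ahead of the fingers, at about (222,115), with clear surface beneath the fingertips. Next I'll go down.

Emit:
jog_arm --rows '[0,0,0.04,0,0,0,0,0,0.07,0,0,0,0,0,0.08,0,0,0,0,0,0.085,0,0,0,0,0,0.089,0,0,0,0,0,0.089,0,0,0,0,0,0.089,0,0,0]'

```text
time: 3.3
position: [0.4546, 0.1302, 0.0546]
orientation: [[0.977, -0.213, 0.002], [-0.213, -0.977, 0.0], [0.002, -0.001, -1.0]]
contact_force: [-0.2, 0.6, -0.0]
grip_width: 0.5
finger_force: 0.0
```

Emit:
jog_arm --rows '[0,0,0.0015,0,0,0,0.006,0,0.0015,0,0,0,0.012,0,0.0015,0,0,0,0.017,0,0.0015,0,0,0,0.022,0,0.0015,0,0,0,0.026,0,0.0015,0,0,0,0.03,0,0.0015,0,0,0,0.034,0,0.0015,0,0,0,0.038,0,0.0015,0,0,0,0.042,0,0.0015,0,0,0,0.046,0,0.0015,0,0,0,0.05,0,0.0015,0,0,0]'

```text
time: 4.5
position: [0.503, 0.1192, 0.052]
orientation: [[0.977, -0.213, 0.0], [-0.213, -0.977, -0.0], [0.0, 0.0, -1.0]]
contact_force: [-1.0, -1.0, -0.6]
grip_width: 0.497
finger_force: 0.6
```

Emit:
jog_arm --rows '[0.003,0,0,0,0,0,0.006,0,0,0,0,0,0.009,0,0,0,0,0,0.012,0,0,0,0,0,0.015,0,0,0,0,0,0.018,0,0,0,0,0,0.021,0,0,0,0,0,0.024,0,0,0,0,0,0.026,0,0,0,0,0,0.027,0,0,0,0,0,0.028,0,0,0,0,0,0.028,0,0,0,0,0]'

```text
time: 5.7
position: [0.5301, 0.1133, 0.0521]
orientation: [[0.977, -0.213, 0.0], [-0.213, -0.977, 0.0], [0.0, -0.0, -1.0]]
contact_force: [-0.6, 0.5, -1.0]
grip_width: 0.499
finger_force: 0.5
```

Run:
```python
from plant import telemetry, vision
import cv2, numpy as np, pickle
s=telemetry.observe(); print(s["position"],s["contact_force"])
c=vision.capture("wrist"); c["pose"]=(s["position"],s["orientation"]); pickle.dump(c,open("w2.pkl","wb"))
d=vision.capture("scene"); pickle.dump(d,open("s2.pkl","wb"))
cv2.imwrite("pics/w2.png",np.vstack([cv2.resize(c["frame"],(480,300)),cv2.resize(d["frame"][120:308,230:530],(480,300))]))
```

```text
[0.53011723 0.11334194 0.0520689 ] [-0.64462542  0.50431964 -0.95215201]
```

View pics/w2.png

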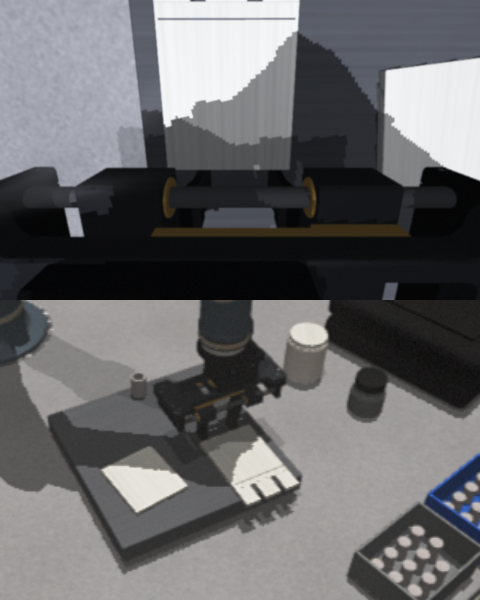

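The picture shows the plate square against both fingers, with its slots just crossing the far edge. The other things are untouched. Now I'll measure the slotted end against the edge.

```bash
cat > q.py <<'E'
import sys
from m import *
from plant import telemetry, vision
SC=np.array([.4969,.039]); a=np.radians(-12.3); ex=np.array([np.cos(a),np.sin(a)]); ey=np.array([-ex[1],ex[0]])
def sf(w): w=np.asarray(w)-SC; return np.c_[w@ex,w@ey]
def wE(c,s):
    T=np.eye(4); T[:3,:3]=s["orientation"]; T[:3,3]=s["position"]; return np.linalg.inv(T@c["mount"])
def plate(c,roi,E=None,off=(0,0)):
    k=max(blobs(mask(c,165,255,roi),300),key=cv2.contourArea)
    w=sf(ray(c,k[:,0],.058,E)-np.array(off)); 
    print(" extent x",w.min(0).round(4),w.max(0).round(4)); return w
s=telemetry.observe(); print("tcp",sf([s["position"][:2]]).round(4))
E
python3 - <<'E'
from q import *
import pickle
d=pickle.load(open("s2.pkl","rb")); off=(.0025,-.0013)
w=plate(d,(365,195,425,250),off=off)
# end face: three tongues; front points per y-bin
for y in np.arange(.035,.125,.006):
    b=w[abs(w[:,1]-y)<.003]
    if len(b): print(round(y,3),b[:,0].max().round(4))
# brightness profile across the far edge in scene cam on z=.05 plane, y=-0.1..0 (bare)
def prof(c,E,y,off,xs,z=.05):
    f=200/np.tan(np.radians(c["vertical_fov"]/2)); g=cv2.cvtColor(c["frame"],cv2.COLOR_BGR2GRAY); r=[]
    for yy in y:
        P=SC+np.array(off)+xs[:,None]*ex+yy*ey; P=np.c_[P,np.full(len(P),z)]@E[:3,:3].T+E[:3,3]
        u=(c["cx"]+f*P[:,0]/-P[:,2]).astype(np.float32); v=(c["cy"]-f*P[:,1]/-P[:,2]).astype(np.float32)
        r.append(cv2.remap(g,u[None],v[None],cv2.INTER_LINEAR)[0])
    return np.mean(r,0).round().astype(int)
xs=np.arange(.13,.176,.003)
print("scene edge",list(zip(xs.round(3).tolist(),prof(d,d["extrinsics"],np.arange(-.12,0,.01),off,xs).tolist())))
t=pickle.load(open("top.pkl","rb"))
print("top edge",prof(t,t["extrinsics"],np.arange(-.12,.12,.01),(0,0),xs).tolist())
E
```

```text
tcp [[0.0166 0.0797]]
 extent x [0.0607 0.0428] [0.167  0.1323]
0.041 0.1654
0.047 0.1664
0.053 0.167
0.059 0.1666
0.065 0.1661
0.071 0.136
0.077 0.1663
0.083 0.1658
0.089 0.1669
0.095 0.1664
0.101 0.166
0.107 0.1651
0.113 0.1661
0.119 0.1667
scene edge [(0.13, 101), (0.133, 101), (0.136, 102), (0.139, 102), (0.142, 101), (0.145, 102), (0.148, 101), (0.151, 83), (0.154, 51), (0.157, 47), (0.16, 47), (0.163, 48), (0.166, 47), (0.169, 47), (0.172, 54), (0.175, 63)]
top edge [100, 100, 100, 99, 99, 99, 104, 122, 142, 150, 151, 151, 152, 152, 152, 152]
```

The plate is square and overhangs by about 15.5 mm, so it needs 24.5 mm more. I'll push 24 mm gently and check again.

Emit:
jog_arm --rows '[0.003,0,0,0,0,0,0.006,0,0,0,0,0,0.009,0,0,0,0,0,0.012,0,0,0,0,0,0.015,0,0,0,0,0,0.018,0,0,0,0,0,0.02,0,0,0,0,0,0.022,0,0,0,0,0,0.023,0,0,0,0,0,0.024,0,0,0,0,0,0.024,0,0,0,0,0,0.024,0,0,0,0,0]'

```text
time: 7.0
position: [0.5536, 0.1082, 0.0521]
orientation: [[0.977, -0.213, 0.0], [-0.213, -0.977, -0.0], [0.0, -0.0, -1.0]]
contact_force: [-1.4, 1.1, 2.0]
grip_width: 0.498
finger_force: 0.8
```

Run:
```python
from q import *
d=vision.capture("scene"); off=(.0025,-.0013)
w=plate(d,(365,190,440,262),off=off)
print([(round(y,3),w[abs(w[:,1]-y)<.003][:,0].max().round(4)) for y in np.arange(.041,.125,.012) if (abs(w[:,1]-y)<.003).any()])
c=vision.capture("wrist"); cv2.imwrite("pics/w3.png",np.vstack([cv2.resize(c["frame"],(480,300)),cv2.resize(d["frame"][150:275,305:505],(480,300))]))
```

```text
tcp [[0.0406 0.0797]]
 extent x [0.0851 0.0427] [0.2071 0.1411]
[(np.float64(0.041), np.float64(0.1879)), (np.float64(0.053), np.float64(0.1906)), (np.float64(0.065), np.float64(0.1912)), (np.float64(0.077), np.float64(0.19)), (np.float64(0.089), np.float64(0.1906)), (np.float64(0.101), np.float64(0.1898)), (np.float64(0.113), np.float64(0.1911))]
```

View pics/w3.png

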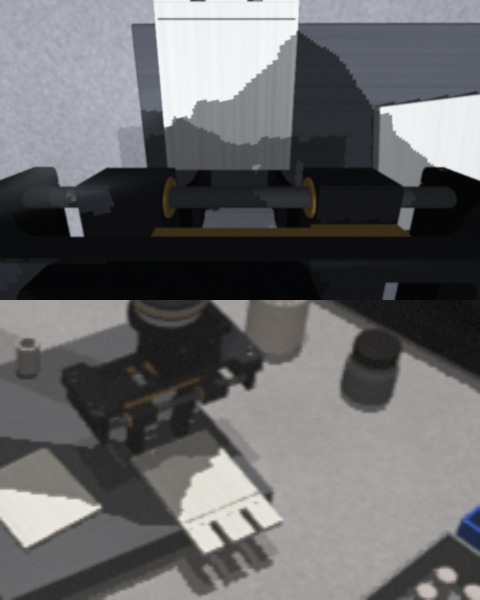

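The slotted end is at 0.190 and the edge at about 0.151, an overhang of about 39.5 mm. In the wrist view the scribed line (row 18) is almost over the edge (row 24), and the 8 mm height difference explains the gap. I'll back off, lift and swing out of the way.

Emit:
jog_arm --rows '[-0.01,0,0,0,0,0,-0.03,0,0,0,0,0,-0.04,0,0,0,0,0,-0.04,0,0,0,0,0,-0.04,0,-0.04,0,0,0,-0.04,0,-0.08,0,0,0,-0.04,0,-0.13,0,0,0,-0.04,0,-0.18,0,0,0,-0.04,0,-0.18,0,0,0]'

```text
time: 8.0
position: [0.5195, 0.1182, 0.2398]
orientation: [[0.977, -0.213, 0.016], [-0.213, -0.977, 0.003], [0.015, -0.007, -1.0]]
contact_force: [0.7, 0.5, -0.5]
grip_width: 0.504
finger_force: 0.0
```

Emit:
jog_arm --rows '[0.06,0.4,0,0,0,0,0.06,0.4,0,0,0,0,0.06,0.4,0,0,0,0,0.06,0.4,0,0,0,0,0.06,0.4,0,0,0,0,0.06,0.4,0,0,0,0,0.06,0.4,0,0,0,0,0.06,0.4,0,0,0,0,0.06,0.4,0,0,0,0,0.06,0.4,0,0,0,0,0.06,0.4,0,0,0,0]'

```text
time: 9.1
position: [0.4884, -0.2857, 0.2318]
orientation: [[0.977, -0.211, 0.0], [-0.211, -0.977, 0.001], [-0.0, -0.001, -1.0]]
contact_force: [-0.4, 0.0, 0.2]
grip_width: 0.499
finger_force: 0.0
```

Run:
```python
from q import *
c=vision.capture("top"); cv2.imwrite("pics/t4.png",cv2.resize(c["frame"][90:290,140:540],(800,400)))
for k in blobs(mask(c,175,255,(235,105,365,220)),500):
    p,s,a,b=rect(c,cv2.convexHull(k),.058); print(np.round(s,1),round(a,2),sf(b).round(4).tolist())
```

```text
tcp [[ 0.0608 -0.319 ]]
[ 91.4 101.5] 84.94 [[0.0094, -0.1188], [0.1101, -0.106], [0.0986, -0.0153], [-0.0021, -0.0281]]
[ 94.2 145. ] 77.8 [[0.0515, 0.042], [0.1965, 0.0423], [0.1963, 0.1365], [0.0513, 0.1363]]
```

View pics/t4.png

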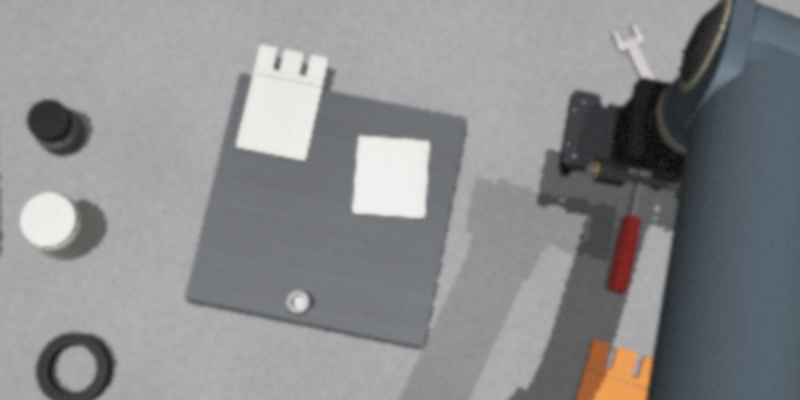

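The final view shows the scribed line (row ~75) over the far edge, the plate square and everything else in place. The rectangle came out slightly long, so I'll do one sharper edge check.

Run:
```python
from q import *
def prof(c,ys,xs,z,off=(0,0)):
    f=200/np.tan(np.radians(c["vertical_fov"]/2)); E=c["extrinsics"]; r=[]
    g=cv2.cvtColor(c["frame"],cv2.COLOR_BGR2GRAY)
    for y in ys:
        P=SC+np.array(off)+xs[:,None]*ex+y*ey; P=np.c_[P,np.full(len(P),z)]@E[:3,:3].T+E[:3,3]
        u=(c["cx"]-f*P[:,0]/P[:,2]).astype(np.float32); v=(c["cy"]+f*P[:,1]/P[:,2]).astype(np.float32)
        r.append(cv2.remap(g,u[None],v[None],1)[0])
    return np.mean(r,0).round().astype(int).tolist()
for n,off in (("top",(0,0)),("scene",(.0025,-.0013))):
    c=vision.capture(n)
    print(n,"rear .042..",prof(c,np.arange(.06,.12,.01),np.arange(.042,.062,.002),.058,off))
    print("  front .18..",prof(c,[.05,.053,.056,.086,.09,.094],np.arange(.18,.204,.002),.058,off))
    print("  line .14..",prof(c,np.arange(.055,.12,.005),np.arange(.14,.162,.002),.058,off))
    print("  edge .14..",prof(c,np.arange(-.12,.02,.01),np.arange(.14,.162,.002),.05,off))
```

```text
tcp [[ 0.0609 -0.3183]]
top rear .042.. [112, 112, 112, 118, 144, 188, 221, 233, 236, 236]
  front .18.. [232, 232, 232, 231, 229, 219, 200, 181, 172, 169, 169, 169]
  line .14.. [233, 233, 233, 232, 229, 223, 220, 224, 228, 229, 224]
  edge .14.. [112, 111, 112, 113, 116, 127, 143, 158, 166, 168, 169]
scene rear .042.. [104, 104, 104, 110, 134, 182, 221, 229, 228, 227]
  front .18.. [230, 230, 231, 232, 232, 209, 141, 94, 82, 81, 80, 82]
  line .14.. [228, 228, 228, 228, 221, 200, 201, 222, 229, 229, 219]
  edge .14.. [106, 106, 106, 107, 106, 97, 74, 56, 52, 52, 52]
```

In both views the front is at 0.192, the edge at 0.1517 and the line at 0.1515, so the overhang is about 40 mm.

```bash
python3 -c "
from plant import robot; print(robot.hand_in())"
```

```text
the job is handed in; nothing more can be done
None
```

Job handed in, with no verdict shown: at the last check the slotted plate overhung the far edge by about 40 mm, square and flat with its scribed line over the edge, nothing else had visibly moved, and the hand was clear (about 9 s used).

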